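Hold the drive collar on the agitator shaft's flat

ROBOT

A 6-joint arm with a two-finger parallel gripper is mounted at the origin on the work surface. World frame = base frame: x ahead of the robot, y to its left, z up, the work surface at z = 0. Lengths are in m, angles in degrees, forces in N, time in s.
With the tool pointing down it reaches from about 0.4 to 0.925 m from the base axis. Payload 12.5 kg.
Tool frame: the origin (TCP) lies at the very end of the fingers, on their centre line; the grasp point (between the pads) lies 19 mm behind it; z points along the fingers, y is the direction in which the jaws open and shut (so a half turn about z gives the same grasp; the last joint's range is limited). The gripper opens to 95 mm and grips with 3 to 60 N. Pads are 20 mm wide; open, the fingers measure 119 mm over their backs; the gripper's body (75 mm by 180 mm) begins 59 mm behind the grasp point.
Start: joints at [63.507, 28.126, 89.318, -0, 62.55, -6.05], TCP at [0.218, 0.586, 0.215] pointing down, gripper open.
Joint ranges: [-177.58, 177.58], [-47.91, 125.51], [2.72, 160], [-65.01, 245.01], [3.68, 167.84], [-153.87, 153.87]. Speed limits (degrees/s): [127.2, 127.2, 159.86, 180, 180, 180].

INTERFACE

Orientations are given as a 3x3 rotation matrix whose columns are the frame's x, y, z axes.
In Python, from rig import readout, camera, arm gives the robot as it stands.
- The arm moves only by the tool arm_command, never from a script. Its argument "targets" is a list of rows, each an object with "slide": the shift along the tool's x, y, z in m, a list of three; "angular": the turn, a rotation vector about the tool's x, y, z in degrees, a list of three; "jaw": the closure, from -1 (fully open) to 1 (shut), so that 0 is half open. In form: [{"slide": [dx, dy, dz], "angular": [ax, ay, az], "jaw": jaw}, ...]. A call has 1 to 12 rows; each row is the pose to reach, as a shift and turn from the pose commanded when the call began, along the tool's axes at that moment; what a row does not reach only later rows make up. A row lasts 1/10 s, in which the tool goes at most 50 mm and 8.59 degrees, less where a joint would pass 70% of its speed; a pose out of reach is approached as far as the arm can. A call with a gripper value outside its range is refused whole. The fingers move at their own pace and stop on an object; "grip_force" is the grip in N (left out, the last holds). Time passes only in rows, so rows that repeat a pose let the fingers close. It gives the time, the measured TCP pose, the force and the opening at its end, in the units of the state.
- readout.sense(): the state, without advancing time (a new reading comes with each control period).
- camera(name): name is "scene" or "side" or "wrist"; returns a dict with "image" (400x640x3 uint8, blue, green, red), "mtx" (3x3 intrinsics, pixels), "T" (4x4, takes a point from camera to world coordinates); the wrist camera has in their place "mount" (4x4, takes a point from camera to tool coordinates, whose origin is the TCP and whose axes are the flange's). Camera axes: x right, y down, z forward; pixel columns grow to the right and rows downward; lengths in m; the calibration is good to about 2 mm. The wrist camera is an equidistant fisheye: a pixel r from the principal point sees the ray r / f radians off the axis. A picture is of the moment at which its call begins: read the wrist's pose just before it. There is no depth.
- arm.close_job(): hands the job in, once; it reports no verdict.
The state is a dict: "time": time; "joints": joint angles; "dq": joint speeds; "tau": joint torques, N m; "eef_pos": TCP position; "tcp_rot": TCP orientation; "wrist_force": force on the tool from outside, world axes, zero at the start; "moment": the same for the moment, N m; "width": opening from 0.0 (shut) to 1.0 (fully open).
Only numpy, scipy, OpenCV 4.12 (cv2) and the standard library are available. Lean on these libraries where they do the work, as an engineer would, in place of code of your own. Each camera call takes 0.05 s, during which the arm holds its last target.

TASK

Pinch the upright shaft of the agitator stand across its flat, one finger on the flat, and turn it until the flat faces the hex-key guide. Then take the collar with the set-screw off the bench, slip it over the shaft with its screw on the flat, and finish holding it there in the gripper, level, with the screw in line with the guide and at its height, and without pressing hard against the shaft, so that a colleague can tighten the screw. Leave everything else where it is.

Things in the scene. Friction and masses are not known exactly. Their poses are not given: they have to be found in the camera images.
- stand: Agitator drive stand, fixed on the bench. Origin: on the shaft's axis at bench height; z up, y from the shaft towards the hex-key guide post. Base plate 120 mm (x) by 160 mm (y, from -50 to +110), 12 mm thick; round bearing on it, 56 mm across (72 mm at its foot), top 50 mm above the bench; the upright shaft stands out of it up to 120 mm. Guide post at y = 83 to 103 mm, 16 mm wide, 102 mm high; beyond it the hex key reaches to y = 135 mm
- guide (a point): inner end of the horizontal steel guide tube (14 mm across) on the guide post: 78 mm from the shaft's axis along the stand's y, 90 mm above the bench. The hex key in it points at the shaft's axis
- shaft (a joint): turn of the upright shaft about its axis, rad, counter-clockwise seen from above positive; 0 when the flat faces straight at the guide (stand's y). It turns both ways from -3.1 to 3.1, and stays where it is left (friction about 0.06 N m)
- shaft_top (a point): centre of the shaft's upper end, on its axis, 120 mm above the bench. The shaft is steel, 24 mm across, edges bevelled over the top 3 mm; from 70 mm above the bench up to its end one side is cut to a flat
- flat: the set-screw flat of the shaft. Origin: middle of the flat's face, 7 mm from the shaft's axis, 93.5 mm above the bench; y points straight out of the flat, z up. 19 mm wide, 47 mm high. Pinched square across the flat the shaft measures 19 mm (the middle of the pinch is then 2.5 mm from the axis, away from the flat); elsewhere up to 24 mm
- collar: loose aluminium shaft collar with a set-screw, lying flat on the bench at the start, about 0.15 kg. Origin: centre of its underside; z along its bore, y from the bore towards the screw's head. Outside 50 mm, bore 28 mm through, 30 mm high. The screw's head, 9 mm across, sticks out 9 mm at half height; its tip, 6 mm wide and 6 mm high, sticks 5 mm into the bore (to 9 mm from the bore's axis), so the collar passes down the shaft only with the screw on the flat side
- collar_center (a point): centre of the collar, on the bore's axis, 15 mm above its underside
- screw (a point): outer end of the screw's head, 34 mm from the bore's axis, 15 mm above the collar's underside
- spacer: plain aluminium ring lying flat, same body as the collar (50 mm outside, 28 mm bore, 30 mm high) but with no screw and nothing in its bore; leave alone. Origin: centre of its underside
- cup: grey mixing cup, 92 mm across the rim, 110 mm high; leave alone. Origin: centre of its underside
- toner: white bottle, 80 mm across, 200 mm high; leave alone. Origin: centre of its underside
- spraycan: metal can, 66 mm across, 190 mm high; leave alone. Origin: centre of its underside
- jar: small jar, 40 mm across, 45 mm high, between the collar and the stand; leave alone. Origin: centre of its underside
- wrench: spanner lying flat, 160 mm long; leave alone
- driver: screwdriver lying flat, 190 mm long; leave alone

How it is judged:
By the outcome, as a careful person would: the job done as asked, in the order asked, and still so for the second after the job is handed in, while the arm keeps its last pose, push and grip.
It also fails if it takes over 72 s, if anything falls off the work surface, if the arm or the gripper's body presses on something with over 40 N, if the wrist force passes 120 N, or if a joint passes its speed limit or range.

## Working session

There is one attempt and no reset: what is moved stays moved. The work goes in short steps, Python scripts to look and compute and a tool call to move; the robot and the scene stay as the last step left them, time stands still between calls to the robot, and variables do not carry over. Pictures are saved under pics/ and viewed, and the job is handed in when it is done.

Besides the shell and the picture viewer there is one more tool, called after ">>>" by a JSON object that holds its "op" and its "data". arm_command: Moves the arm, as the interface text tells. Its arguments: {"type":"object","properties":{"targets":{"type":"array","items":{"type":"object","properties":{"slide":{"type":"array","items":{"type":"number"}},"angular":{"type":"array","items":{"type":"number"}},"jaw":{"type":"number"}}}},"grip_force":{"type":"number"}},"required":["targets"]}

```bash
ls; mkdir -p pics; python3 - <<'E'
from rig import readout,camera,arm
import cv2
s=readout.sense()
for k in s: print(k,s[k])
for n in ["scene","side","wrist"]:
    c=camera(n); cv2.imwrite(f"pics/{n}0.png",c["image"]); print(n,c["mtx"],c.get("T"),c.get("mount"))
E
```

```text
pics
time 0.0
joints [ 6.35051361e+01  2.81631103e+01  8.93494653e+01 -6.09848725e-04
  6.25502504e+01 -6.04958654e+00]
dq [ 0.02190984  0.04162231 -0.06840568 -0.03911727 -0.01272956 -0.07218239]
tau [-8.68092211e-04 -6.12651229e+01 -2.58197790e+01  6.93564001e-02
  4.81620943e-02 -5.22923324e-05]
eef_pos [0.21818372 0.58542024 0.21407697]
tcp_rot [[-9.37007932e-01  3.49307751e-01 -4.80723605e-04]
 [ 3.49308065e-01  9.37007419e-01 -9.85571616e-04]
 [ 1.06173780e-04 -1.09140905e-03 -9.99999399e-01]]
wrist_force [-0.48095592  0.02413637 -0.31891383]
moment [-0.01078859  0.00501896  0.04153168]
width 0.9991195286402189
scene [[372.36291451   0.         320.42906529]
 [  0.         372.36291451 201.75310094]
 [  0.           0.           1.        ]] [[-0.68354425  0.6017143  -0.41316724  0.95490101]
 [ 0.72978635  0.57377768 -0.37174058  0.41921345]
 [ 0.01338452 -0.55562494 -0.83132531  0.86700539]
 [ 0.          0.          0.          1.        ]] None
side [[369.94295546   0.         320.83189444]
 [  0.         369.94295546 204.6238364 ]
 [  0.           0.           1.        ]] [[ 0.79648898 -0.30414045  0.52259343  0.08425374]
 [-0.60464645 -0.40466805  0.68603677 -0.55800319]
 [ 0.00282533 -0.86240498 -0.50621108  0.5446695 ]
 [ 0.          0.          0.          1.        ]] None
wrist [[309.70691629   0.         317.34519258]
 [  0.         309.70691629 202.92842128]
 [  0.           0.           1.        ]] None [[-1.91008572e-04 -9.65536103e-01 -2.60269088e-01  7.32326649e-02]
 [ 9.99999172e-01  1.46805452e-04 -1.27850134e-03 -6.67719005e-04]
 [ 1.27264812e-03 -2.60269117e-01  9.65535275e-01 -1.69345735e-01]
 [ 0.00000000e+00  0.00000000e+00  0.00000000e+00  1.00000000e+00]]
```

View pics/scene0.png

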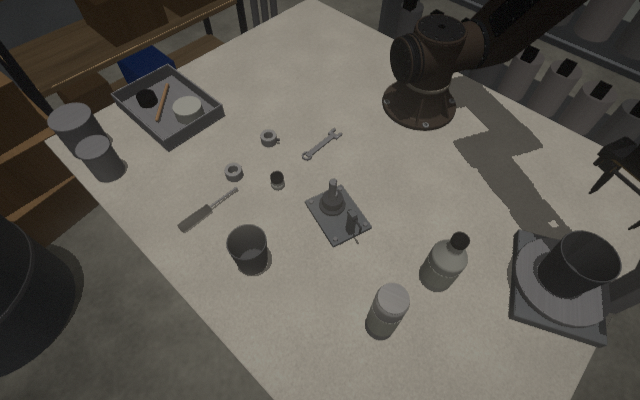

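View pics/side0.png

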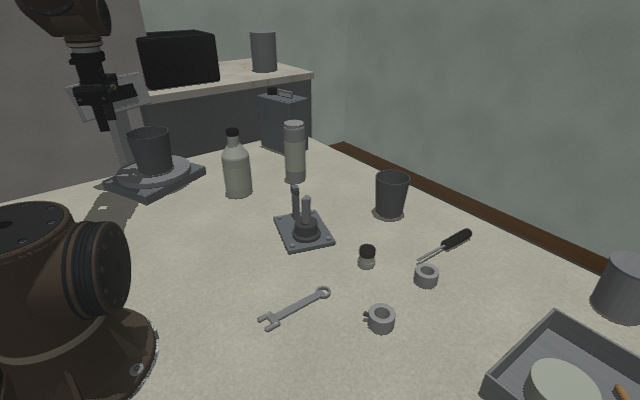

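View pics/wrist0.png

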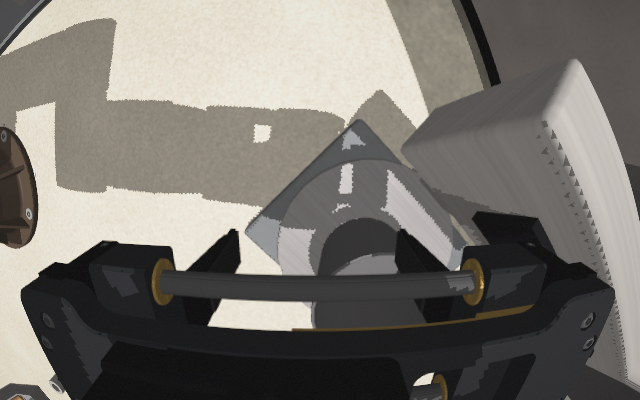

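The scene view shows the collar at (268,137) with its screw towards (279,141), and the spacer at (233,171). The jar is at (277,180) and the stand at (335,205). I'll zoom in for measurements.

```bash
cat > h.py <<'E'
import numpy as np, cv2
from rig import readout,camera,arm
def ray(c,u,v):
    K=c["mtx"];T=c["T"]
    d=T[:3,:3]@np.array([(u-K[0,2])/K[0,0],(v-K[1,2])/K[1,1],1]); return T[:3,3],d
def onplane(c,u,v,z):
    o,d=ray(c,u,v); return o+d*(z-o[2])/d[2]
def proj(c,P):
    K=c["mtx"];T=c["T"]; P=np.atleast_2d(P); q=(P-T[:3,3])@T[:3,:3]
    return np.c_[K[0,0]*q[:,0]/q[:,2]+K[0,2],K[1,1]*q[:,1]/q[:,2]+K[1,2]]
def wcam():
    """wrist camera: returns dict with T at time of picture"""
    s=readout.sense(); c=camera("wrist")
    F=np.eye(4);F[:3,:3]=s["tcp_rot"];F[:3,3]=s["eef_pos"]
    c["T"]=F@c["mount"]; return c
def wray(c,u,v):
    K=c["mtx"]; x=(u-K[0,2])/K[0,0]; y=(v-K[1,2])/K[1,1]; r=np.hypot(x,y)
    k=np.sin(r)/r if r>1e-9 else 1
    return c["T"][:3,3], c["T"][:3,:3]@np.array([x*k,y*k,np.cos(r)])
def wplane(c,u,v,z):
    o,d=wray(c,u,v); return o+d*(z-o[2])/d[2]
def wproj(c,P):
    K=c["mtx"];T=c["T"]; P=np.atleast_2d(P); q=(P-T[:3,3])@T[:3,:3]
    th=np.arctan2(np.hypot(q[:,0],q[:,1]),q[:,2]); n=np.hypot(q[:,0],q[:,1])+1e-12
    return np.c_[K[0,0]*th*q[:,0]/n+K[0,2],K[1,1]*th*q[:,1]/n+K[1,2]]
def crop(im,x0,y0,w,h,k,name):
    cv2.imwrite("pics/"+name,cv2.resize(im[y0:y0+h,x0:x0+w],None,fx=k,fy=k,interpolation=cv2.INTER_CUBIC))
E
python3 - <<'E'
import cv2,numpy as np
from h import crop
a=cv2.imread("pics/scene0.png");b=cv2.imread("pics/side0.png")
crop(a,220,115,160,140,5,"s1.png" )
crop(b,250,170,200,150,4,"d1.png")
E
```

```text
(no output)
```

View pics/s1.png

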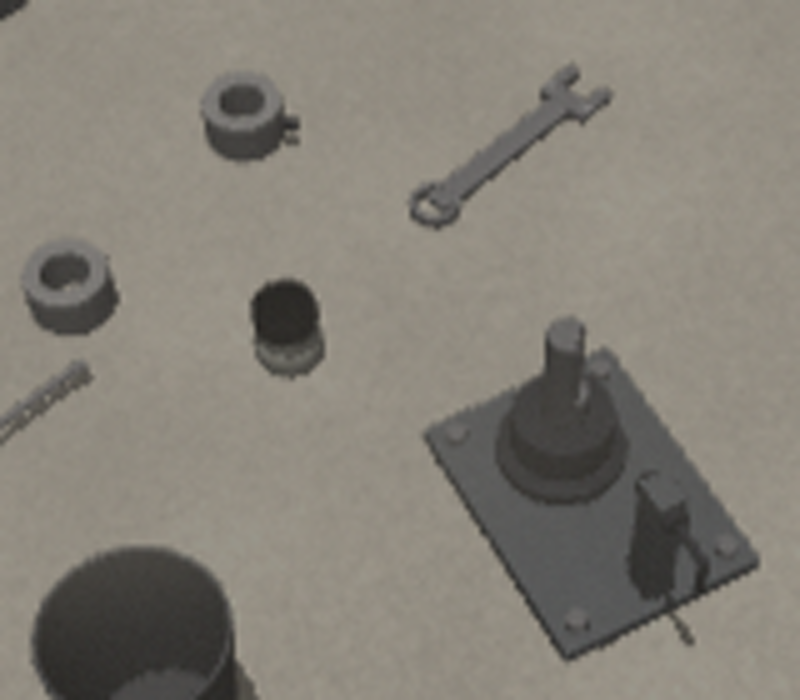

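View pics/d1.png

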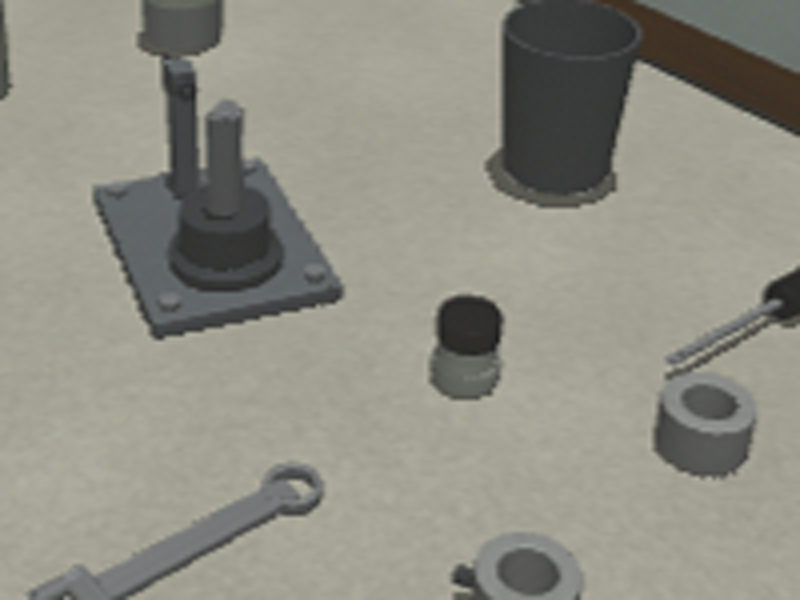

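```bash
python3 - <<'E'
from h import *
from scipy.optimize import least_squares
a=camera("scene");b=camera("side")
f=lambda p:np.array(p)/5+[220,115]
g=lambda p:np.array(p)/4+[250,170]
# stand: obs
cs=[(-60,-50,12),(60,-50,12),(60,110,12),(-60,110,12)]
sc=[f((427,433)),f((605,350)),f((757,560)),f((568,655))]
for p in sc: print(onplane(a,*p,.012))
sd=[g((155,330)),g((342,290)),g((260,162)),g((96,188))]
for p in sd: print(' side',onplane(b,*p,.012))
print('shafttop',onplane(a,*f((568,328)),.12),onplane(b,*g((226,108)),.12))
print('collar top c',onplane(a,*f((243,100)),.03),onplane(b,*g((528,571)),.03),'screw',onplane(a,*f((293,127)),.015),onplane(b,*g((460,575)),.015))
print('spacer',onplane(a,*f((67,270)),.03),'jar',onplane(a,*f((286,312)),.045))
E
```

```text
[0.55823375 0.00650191 0.012     ]
[0.44757752 0.04006    0.012     ]
[0.49549789 0.18953945 0.012     ]
[0.60613528 0.15443318 0.012     ]
 side [0.44119194 0.03330393 0.012     ]
 side [ 0.5529733  -0.00182225  0.012     ]
 side [0.60181493 0.1479906  0.012     ]
 side [0.49372882 0.18719154 0.012     ]
shafttop [0.51421726 0.06545102 0.12      ] [0.51714337 0.06594388 0.12      ]
collar top c [ 0.46896317 -0.23819852  0.03      ] [ 0.46824604 -0.24030275  0.03      ] screw [ 0.45432212 -0.21094035  0.015     ] [ 0.4520859  -0.21350613  0.015     ]
spacer [ 0.62851265 -0.21236676  0.03      ] jar [ 0.5698062  -0.09056939  0.045     ]
```

```bash
cat >> h.py <<'E'
from scipy.spatial.transform import Rotation as R
def yawR(a):
    c,s=np.cos(np.radians(a)),np.sin(np.radians(a))
    return np.array([[c,s,0],[s,-c,0],[0,0,-1.]])
def step(pos,yaw=None,s=None):
    """slide & rotvec in current tool axes to reach TCP pos with tool-x yaw (tool down)"""
    s=s or readout.sense(); M=s["tcp_rot"]
    sl=M.T@(np.array(pos)-s["eef_pos"])
    rv=R.from_matrix(M.T@yawR(yaw)).as_rotvec(degrees=True) if yaw is not None else np.zeros(3)
    print("t",round(s["time"],2),"slide",np.round(sl,4),"ang",np.round(rv,2)); return sl,rv
def st():
    s=readout.sense();M=s["tcp_rot"]
    print("t %.2f"%s["time"],"pos",np.round(s["eef_pos"],4),"yaw %.2f"%np.degrees(np.arctan2(M[1,0],M[0,0])),"z",np.round(M[:,2],4),"F",np.round(s["wrist_force"],2),"M",np.round(s["moment"],3),"w %.4f"%s["width"],"j",np.round(s["joints"],1)); return s
E
python3 - <<'E'
from h import *
a=camera("scene")
for n,p,z in [("toner?",(393,297),.2),("bottle",(460,240),.2),("cup",(247,240),.11)]: print(n,onplane(a,*p,z))
step((.61,.03,.25),159.6)
E
```

```text
toner? [0.68525706 0.36236547 0.2       ]
bottle [0.49614665 0.38956719 0.2       ]
cup [0.770908   0.03119541 0.11      ]
t 0.3 slide [-0.5611 -0.3838 -0.0355] ang [-0.01 -0.   -0.05]
```

>>> {"op": "arm_command", "data": {"targets": [{"slide": [0,0,-0.05],"angular": [0,0,0],"jaw": -1},{"slide": [0,0,-0.1],"angular": [0,0,0],"jaw": -1},{"slide": [-0.04,-0.03,-0.12],"angular": [0,0,0],"jaw": -1},{"slide": [-0.08,-0.055,-0.12],"angular": [0,0,0],"jaw": -1},{"slide": [-0.12,-0.082,-0.12],"angular": [0,0,0],"jaw": -1},{"slide": [-0.16,-0.109,-0.12],"angular": [0,0,0],"jaw": -1},{"slide": [-0.2,-0.137,-0.12],"angular": [0,0,0],"jaw": -1},{"slide": [-0.24,-0.164,-0.12],"angular": [0,0,0],"jaw": -1},{"slide": [-0.28,-0.192,-0.12],"angular": [0,0,0],"jaw": -1},{"slide": [-0.32,-0.219,-0.12],"angular": [0,0,0],"jaw": -1},{"slide": [-0.36,-0.246,-0.12],"angular": [0,0,0],"jaw": -1},{"slide": [-0.4,-0.274,-0.12],"angular": [0,0,0],"jaw": -1}]}}

```text
time: 1.5
eef_pos: [0.4982, 0.1874, 0.3348]
tcp_rot: [[-0.937, 0.349, 0.0], [0.349, 0.937, 0.0], [-0.0, 0.0, -1.0]]
wrist_force: [1.2, 0.1, 0.0]
width: 1.002
```

```bash
python3 - <<'E'
from h import *
st();step((.61,.03,.2),159.6)
E
```

```text
t 1.50 pos [0.4982 0.1874 0.3348] yaw 159.56 z [ 4.e-04  2.e-04 -1.e+00] F [1.18 0.11 0.02] M [ 0.002  0.026 -0.007] w 1.0023 j [ 13.5  14.4  92.1   0.   73.4 -56.1]
t 1.5 slide [-0.1597 -0.1085  0.1348] ang [ 0.02  0.02 -0.04]
```

>>> {"op": "arm_command", "data": {"targets": [{"slide": [-0.04,-0.025,0.02],"angular": [0,0,0],"jaw": -1},{"slide": [-0.08,-0.055,0.06],"angular": [0,0,0],"jaw": -1},{"slide": [-0.12,-0.08,0.1],"angular": [0,0,0],"jaw": -1},{"slide": [-0.16,-0.108,0.135],"angular": [0,0,0],"jaw": -1},{"slide": [-0.16,-0.108,0.135],"angular": [0,0,0],"jaw": -1},{"slide": [-0.16,-0.108,0.135],"angular": [0,0,0],"jaw": -1},{"slide": [-0.16,-0.108,0.135],"angular": [0,0,0],"jaw": -1}]}}

```text
time: 2.2
eef_pos: [0.6095, 0.0319, 0.1992]
tcp_rot: [[-0.937, 0.35, -0.001], [0.35, 0.937, 0.0], [0.001, -0.0, -1.0]]
wrist_force: [-1.1, -0.3, 0.9]
width: 0.998
```

```bash
python3 - <<'E'
from h import *
st(); c=wcam(); np.savez("w1.npz",**c); cv2.imwrite("pics/w1.png",c["image"])
print(wproj(c,[[.5155,.0667,.12],[.5155,.0667,.07]]))
E
```

```text
t 2.20 pos [0.6095 0.0319 0.1992] yaw 159.49 z [-1.2e-03  3.0e-04 -1.0e+00] F [-1.09 -0.29  0.86] M [-0.005  0.015 -0.01 ] w 0.9979 j [ -3.2  27.8  92.5   0.   59.8 -72.7]
[[318.247301    88.04382834]
 [318.17182855  93.65614288]]
```

View pics/w1.png

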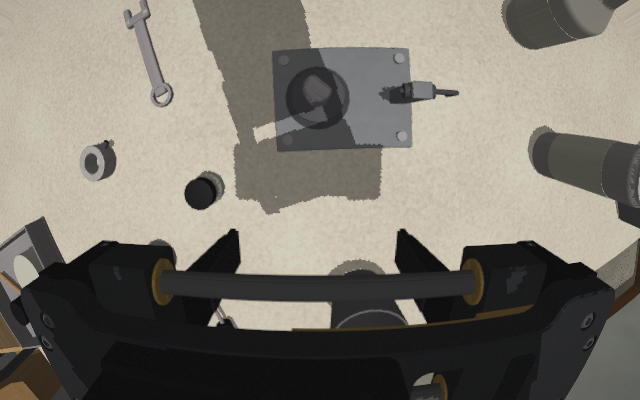

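```bash
python3 - <<'E'
from h import *
im=cv2.imread("pics/w1.png")
im=np.clip(im.astype(float)*1.6,0,255).astype(np.uint8)
crop(im,265,40,200,120,4,"w1a.png");crop(im,70,130,60,60,10,"w1b.png")
E
```

```text
(no output)
```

View pics/w1a.png

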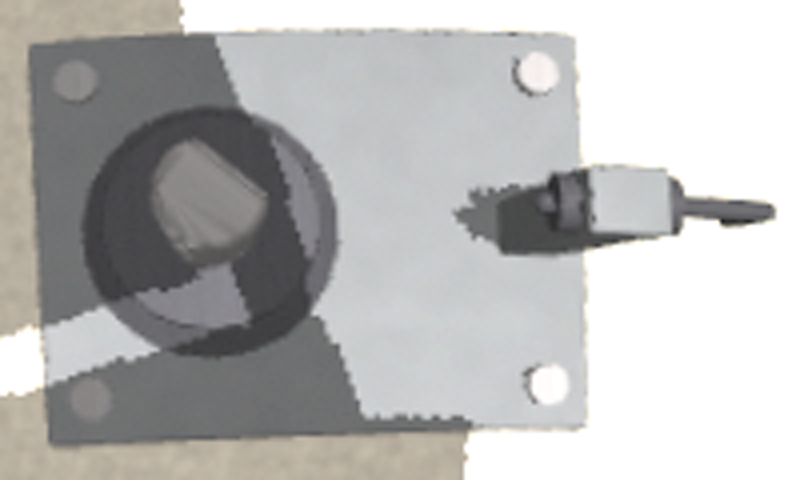

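View pics/w1b.png

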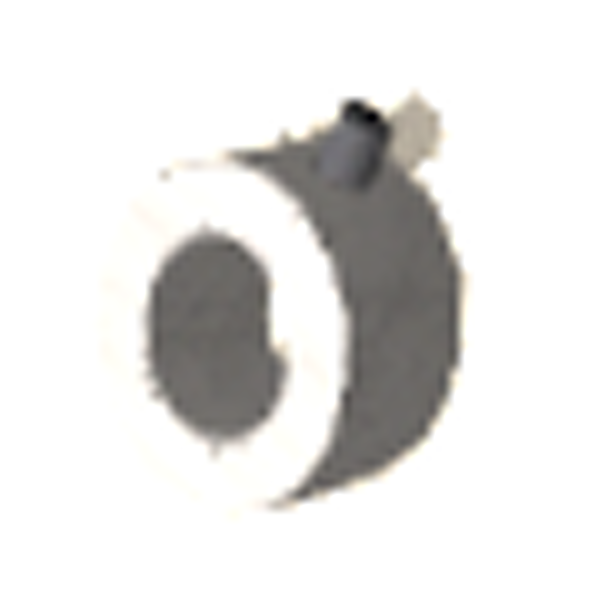

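```bash
python3 - <<'E'
from h import *
c=dict(np.load("w1.npz"))
P=[np.array(wplane(c,265+x/4,40+y/4,.012)) for x,y in [(31,45),(575,37),(585,427),(50,442)]]
print(P)
# model: corners order: (60,-50)?,...
m=np.array([[-60,-50],[-60,110],[60,110],[60,-50]])/1000
Q=np.array(P)[:,:2]
A=(m-m.mean(0)); B=Q-Q.mean(0)
ang=np.arctan2((A[:,0]*B[:,1]-A[:,1]*B[:,0]).sum(),(A*B).sum()); print(np.degrees(ang),np.degrees(ang)+90)
Rm=np.array([[np.cos(ang),-np.sin(ang)],[np.sin(ang),np.cos(ang)]]); print('shaft',Q.mean(0)-Rm@m.mean(0), (A@Rm.T-B))
print('screw post end',wplane(c,265+548/4,40+200/4,.09),wplane(c,265+775/4,40+212/4,.09))
f=lambda x,y:(265+x/4,40+y/4)
print('flat edge',wplane(c,*f(195,138),.118),wplane(c,*f(268,192),.118))
print('collar',wplane(c,70+22.3,130+33.5,.03),wplane(c,106.5,142,.015))
step((.584,.108,.145),211)
E
```

```text
[array([0.4442152 , 0.03800736, 0.012     ]), array([0.49346305, 0.18813025, 0.012     ]), array([0.60469761, 0.15109372, 0.012     ]), array([0.55525563, 0.00164417, 0.012     ])]
-18.24822231355545 71.75177768644456
shaft [0.51501384 0.06622761] [[-0.00184061 -0.00047713]
 [-0.00098696  0.00135339]
 [ 0.00174354  0.0008138 ]
 [ 0.00108402 -0.00169006]]
screw post end [0.53833511 0.13926223 0.09      ] [0.55655038 0.19379301 0.09      ]
flat edge [0.5035908  0.06734005 0.118     ] [0.51903935 0.07707068 0.118     ]
collar [ 0.46886152 -0.23881542  0.03      ] [ 0.45060364 -0.21293767  0.015     ]
t 2.25 slide [0.0502 0.0618 0.0551] ang [ 2.000e-02  2.000e-02 -5.145e+01]
```

>>> {"op": "arm_command", "data": {"targets": [{"slide": [0.01,0.015,0],"angular": [0,0,-8.5],"jaw": -1},{"slide": [0.02,0.03,0.01],"angular": [0,0,-17],"jaw": -1},{"slide": [0.03,0.045,0.02],"angular": [0,0,-25.5],"jaw": -1},{"slide": [0.04,0.055,0.03],"angular": [0,0,-34],"jaw": -1},{"slide": [0.05,0.062,0.04],"angular": [0,0,-42.5],"jaw": -1},{"slide": [0.05,0.062,0.055],"angular": [0,0,-51.5],"jaw": -1},{"slide": [0.05,0.062,0.055],"angular": [0,0,-51.5],"jaw": -1},{"slide": [0.05,0.062,0.055],"angular": [0,0,-51.5],"jaw": -1},{"slide": [0.05,0.062,0.055],"angular": [0,0,-51.5],"jaw": -1}]}}

```text
time: 3.15
eef_pos: [0.5848, 0.108, 0.1459]
tcp_rot: [[-0.858, -0.513, 0.002], [-0.513, 0.858, 0.0], [-0.002, -0.001, -1.0]]
wrist_force: [0.1, 0.0, 0.4]
width: 1.0
```

```bash
python3 - <<'E'
from h import *
st(); c=wcam(); np.savez("w2.npz",**c)
print(wproj(c,[[.515,.0665,.12],[.515,.0665,.07]]))
im=np.clip(c["image"].astype(float)*1.5,0,255).astype(np.uint8)
cv2.imwrite("pics/w2.png",im);u,v=wproj(c,[[.515,.0665,.12]])[0].astype(int);print(u,v)
x0,y0=max(u-60,0),max(v-50,0);print(x0,y0)
crop(im,x0,y0,120,100,6,"w2a.png")
E
```

```text
t 3.15 pos [0.5848 0.108  0.1459] yaw -149.12 z [ 1.9e-03  2.0e-04 -1.0e+00] F [0.13 0.03 0.36] M [ 0.069  0.012 -0.019] w 0.9997 j [   4.1   30.    98.     0.    51.9 -116.8]
[[318.51844746 109.82574872]
 [318.35377405 112.1247276 ]]
318 109
258 59
```

View pics/w2a.png

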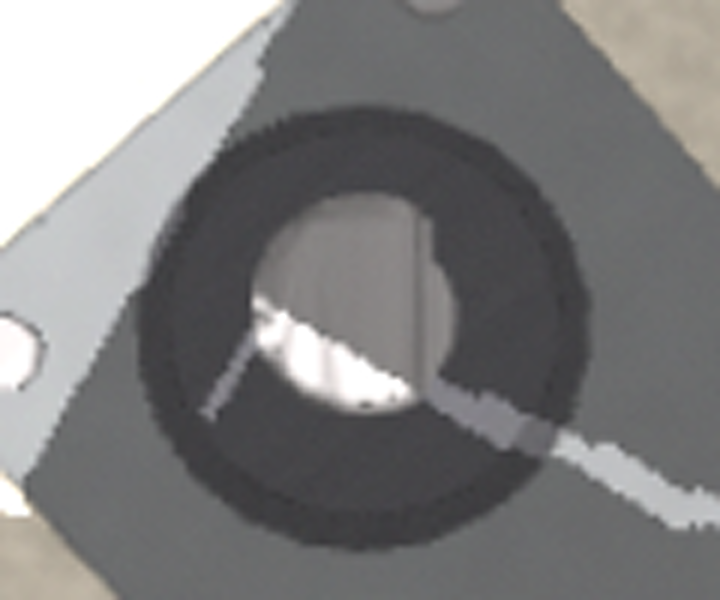

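View pics/w2.png

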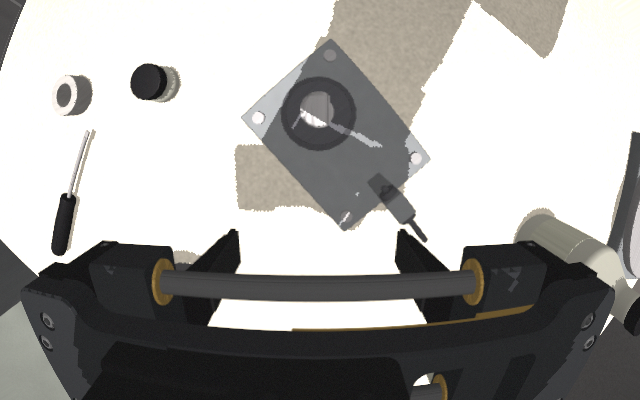

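```bash
python3 - <<'E'
from h import *
step((.5163,.0644,.085))
E
```

```text
t 3.2 slide [ 0.0811 -0.002   0.0606] ang [0. 0. 0.]
```

>>> {"op": "arm_command", "data": {"targets": [{"slide": [0.04,-0.002,0],"angular": [0,0,0],"jaw": -1},{"slide": [0.081,-0.002,0],"angular": [0,0,0],"jaw": -1},{"slide": [0.081,-0.002,0],"angular": [0,0,0],"jaw": -1},{"slide": [0.081,-0.002,0.02],"angular": [0,0,0],"jaw": -1},{"slide": [0.081,-0.002,0.04],"angular": [0,0,0],"jaw": -0.5},{"slide": [0.081,-0.002,0.06],"angular": [0,0,0],"jaw": 0},{"slide": [0.081,-0.002,0.06],"angular": [0,0,0],"jaw": 0.2},{"slide": [0.081,-0.002,0.06],"angular": [0,0,0],"jaw": 0.3},{"slide": [0.081,-0.002,0.06],"angular": [0,0,0],"jaw": 0.3}], "grip_force": 15}}

```text
time: 4.1
eef_pos: [0.5168, 0.0642, 0.0857]
tcp_rot: [[-0.857, -0.515, 0.002], [-0.515, 0.857, 0.0], [-0.002, -0.001, -1.0]]
wrist_force: [1.1, -0.7, 0.3]
width: 0.638
```

```bash
python3 - <<'E'
from h import *
st(); c=wcam(); im=np.clip(c["image"].astype(float)*1.5,0,255).astype(np.uint8)
crop(im,200,150,240,180,3,"w3.png")
E
```

```text
t 4.10 pos [0.5168 0.0642 0.0857] yaw -148.97 z [ 1.8e-03  1.0e-04 -1.0e+00] F [ 1.1  -0.73  0.26] M [ 0.06   0.055 -0.025] w 0.6384 j [  -0.2   29.9  111.4    0.    38.6 -121.2]
```

View pics/w3.png

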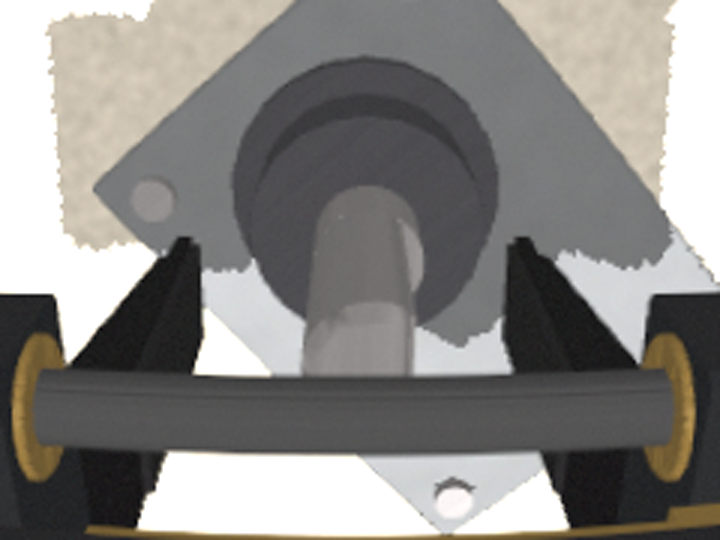

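The shaft stands between the fingers, with the flat's step (crop 410,250) on the right finger's side. Closing.

>>> {"op": "arm_command", "data": {"targets": [{"slide": [0,0,0],"angular": [0,0,0],"jaw": 0.5},{"slide": [0,0,0],"angular": [0,0,0],"jaw": 0.5},{"slide": [0,0,0],"angular": [0,0,0],"jaw": 0.55},{"slide": [0,0,0],"angular": [0,0,0],"jaw": 0.6},{"slide": [0,0,0],"angular": [0,0,0],"jaw": 0.65},{"slide": [0,0,0],"angular": [0,0,0],"jaw": 0.7},{"slide": [0,0,0],"angular": [0,0,0],"jaw": 0.7},{"slide": [0,0,0],"angular": [0,0,0],"jaw": 0.7}], "grip_force": 15}}

```text
time: 4.95
eef_pos: [0.5158, 0.0645, 0.0847]
tcp_rot: [[-0.857, -0.516, -0.0], [-0.516, 0.857, 0.0], [0.0, 0.001, -1.0]]
wrist_force: [-3.0, 5.3, 3.5]
width: 0.196
```

```bash
python3 - <<'E'
from h import *
st()
E
```

```text
t 4.95 pos [0.5158 0.0645 0.0847] yaw -148.95 z [-5.e-04  5.e-04 -1.e+00] F [-3.03  5.27  3.54] M [ 0.904  0.45  -0.062] w 0.1960 j [  -0.2   30.   111.5    0.    38.6 -121.3]
```

>>> {"op": "arm_command", "data": {"targets": [{"slide": [0,0.0005,0],"angular": [0,0,0],"jaw": 0.75},{"slide": [0.0002,0.0005,0],"angular": [0,0,5],"jaw": 0.75},{"slide": [0.0004,0.0005,0],"angular": [0,0,10],"jaw": 0.75},{"slide": [0.0006,0.0006,0],"angular": [0,0,15],"jaw": 0.75},{"slide": [0.0009,0.0007,0],"angular": [0,0,20],"jaw": 0.75},{"slide": [0.0011,0.0008,0],"angular": [0,0,25],"jaw": 0.75},{"slide": [0.0013,0.0009,0],"angular": [0,0,30],"jaw": 0.75},{"slide": [0.0014,0.001,0],"angular": [0,0,35],"jaw": 0.75},{"slide": [0.0016,0.0011,0],"angular": [0,0,40],"jaw": 0.75},{"slide": [0.0018,0.0012,0],"angular": [0,0,45],"jaw": 0.75},{"slide": [0.0019,0.0013,0],"angular": [0,0,49.3],"jaw": 0.75},{"slide": [0.0019,0.0013,0],"angular": [0,0,49.3],"jaw": 0.75}], "grip_force": 30}}

```text
time: 6.15
eef_pos: [0.5137, 0.0649, 0.0847]
tcp_rot: [[-0.949, 0.316, 0.0], [0.316, 0.949, 0.001], [0.0, 0.001, -1.0]]
wrist_force: [-0.8, 7.3, 2.4]
width: 0.198
```

```bash
python3 - <<'E'
from h import *
st(); c=wcam(); im=np.clip(c["image"].astype(float)*1.5,0,255).astype(np.uint8)
crop(im,200,150,240,180,3,"w4.png")
b=camera("side");a=camera("scene")
crop(a["image"],290,140,100,120,5,"s4.png");crop(b["image"],250,170,100,90,7,"d4.png")
E
```

```text
t 6.15 pos [0.5137 0.0649 0.0847] yaw 161.60 z [ 2.e-04  7.e-04 -1.e+00] F [-0.79  7.3   2.37] M [ 1.248  0.09  -0.084] w 0.1983 j [-1.000e-01  2.990e+01  1.118e+02  1.000e-01  3.840e+01 -7.180e+01]
```

View pics/w4.png

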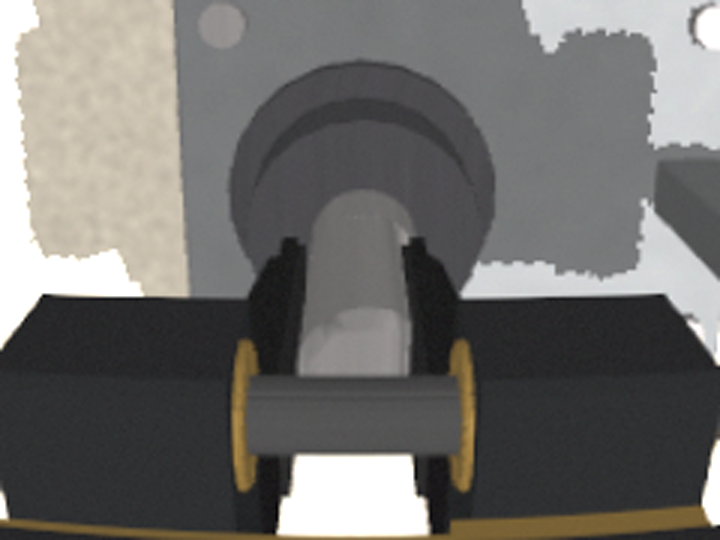

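>>> {"op": "arm_command", "data": {"targets": [{"slide": [0,0.0006,0],"angular": [0,0,0.1],"jaw": 0.75},{"slide": [0,0.0006,0],"angular": [0,0,0.1],"jaw": 0.75},{"slide": [0,0.0006,0],"angular": [0,0,0.1],"jaw": 0.75}]}}

```text
time: 6.6
eef_pos: [0.5138, 0.0649, 0.0847]
tcp_rot: [[-0.949, 0.315, -0.0], [0.315, 0.949, 0.0], [0.0, 0.0, -1.0]]
wrist_force: [-3.0, 2.4, 3.5]
width: 0.197
```

```bash
python3 - <<'E'
from h import *
st(); 
E
```

```text
t 6.60 pos [0.5138 0.0649 0.0847] yaw 161.66 z [-2.e-04  1.e-04 -1.e+00] F [-3.02  2.43  3.54] M [0.558 0.496 0.016] w 0.1966 j [-1.000e-01  2.990e+01  1.117e+02  0.000e+00  3.840e+01 -7.180e+01]
```

>>> {"op": "arm_command", "data": {"targets": [{"slide": [0,0,0],"angular": [0,0,0],"jaw": 0.3},{"slide": [0,0,0],"angular": [0,0,0],"jaw": 0.2},{"slide": [0,0,0],"angular": [0,0,0],"jaw": 0.2},{"slide": [0,0,-0.03],"angular": [0,0,0],"jaw": 0.2},{"slide": [0,0,-0.07],"angular": [0,0,0],"jaw": 0.2},{"slide": [-0.04,0,-0.07],"angular": [0,0,0],"jaw": 0},{"slide": [-0.08,0,-0.065],"angular": [0,0,0],"jaw": -0.5},{"slide": [-0.08,0,-0.06],"angular": [0,0,0],"jaw": -1},{"slide": [-0.08,0,-0.06],"angular": [0,0,0],"jaw": -1},{"slide": [-0.08,0,-0.06],"angular": [0,0,0],"jaw": -1},{"slide": [-0.08,0,-0.06],"angular": [0,0,0],"jaw": -1}]}}

```text
time: 7.7
eef_pos: [0.5892, 0.04, 0.1448]
tcp_rot: [[-0.949, 0.314, -0.0], [0.314, 0.949, 0.0], [0.0, 0.0, -1.0]]
wrist_force: [-0.3, 0.0, 0.5]
width: 0.846
```

```bash
python3 - <<'E'
from h import *
st(); c=wcam(); np.savez("w5.npz",**c)
im=np.clip(c["image"].astype(float)*1.5,0,255).astype(np.uint8)
u,v=wproj(c,[[.5146,.0673,.12]])[0];print(u,v,258,60)
crop(im,258,60,180,100,4.4,"w5.png")
E
```

```text
t 7.70 pos [0.5892 0.04   0.1448] yaw 161.68 z [-2.e-04  1.e-04 -1.e+00] F [-0.27  0.    0.52] M [ 0.01   0.007 -0.056] w 0.8456 j [ -2.5  29.8  98.6   0.   51.6 -74.2]
322.80069975792577 111.57888091878014 258 60
```

View pics/w5.png

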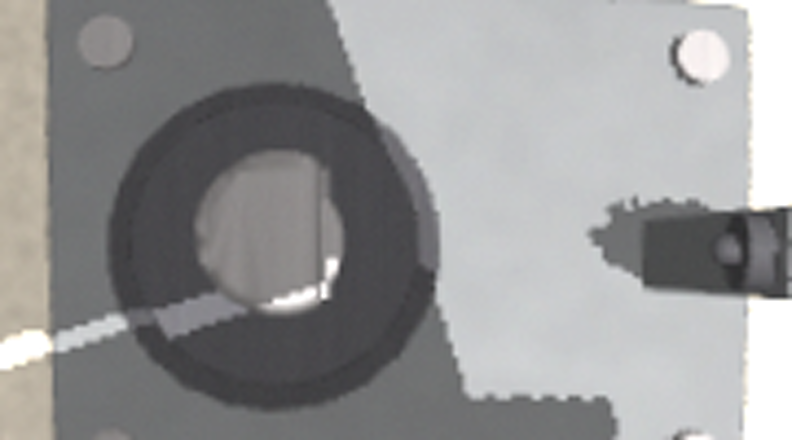

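```bash
python3 - <<'E'
from h import *
for n in ["w2","w5"]:
    c=dict(np.load(n+".npz")); im=c["image"]
    crop(np.clip(im.astype(float)*1.8,0,255).astype(np.uint8),290,80,60,60,10,n+"z.png")
E
python3 - <<'E'
import cv2,numpy as np
a=cv2.imread("pics/w2z.png");b=cv2.imread("pics/w5z.png")
cv2.imwrite("pics/zz.png",cv2.resize(np.hstack([a,b]),(800,400)))
E
```

```text
(no output)
```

View pics/zz.png

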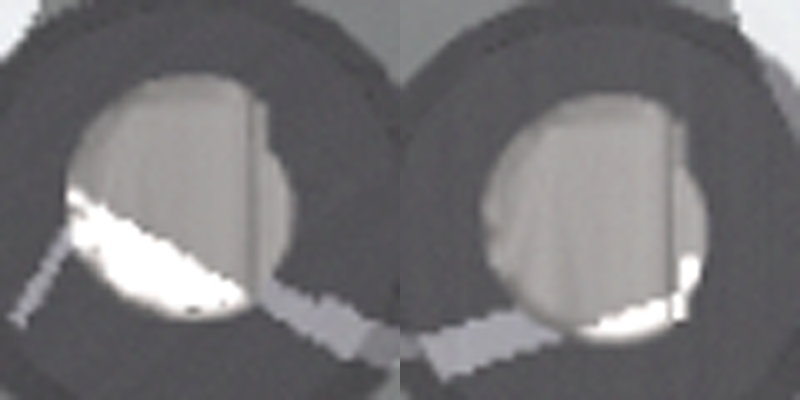

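```bash
python3 - <<'E'
from h import *
o=[]
for n,p in [("w2",(318.65,109.55)),("w5",(320.9,112.55))]:
    c=dict(np.load(n+".npz")); q=wplane(c,*p,.117); print(n,q)
    T=c["T"]@np.linalg.inv(c["mount"]); o.append((q,T)); print('tool frame of (.5146,.0673):',T[:3,:3].T@(np.array([.5146,.0673,.117])-T[:3,3]),'seen',T[:3,:3].T@(q-T[:3,3]))
E
```

```text
w2 [0.51470799 0.066431   0.117     ]
tool frame of (.5146,.0673): [0.08114885 0.00110184 0.02879609] seen [0.08150218 0.00030061 0.02879609]
w5 [0.51473963 0.06604778 0.117     ]
tool frame of (.5146,.0673): [0.07942019 0.00246204 0.027858  ] seen [0.07889397 0.00131721 0.02785788]
```

```bash
python3 - <<'E'
from h import *
a=camera("scene")
print('tray corner',onplane(a,223,105,.05),onplane(a,170,148,.05),'wrench',onplane(a,305,157,.0),onplane(a,340,130,0))
step((.511,-.307,.09),122)
E
```

```text
tray corner [ 0.49263478 -0.42302106  0.05      ] [ 0.71311504 -0.39008957  0.05      ] wrench [ 4.36848998e-01 -1.14451518e-01  1.11022302e-16] [ 2.77835024e-01 -1.12752028e-01  1.11022302e-16]
t 7.8 slide [-0.0345 -0.3541  0.0549] ang [1.000e-02 1.000e-02 3.968e+01]
```

>>> {"op": "arm_command", "data": {"targets": [{"slide": [-0.002,-0.02,-0.04],"angular": [0,0,4],"jaw": -1},{"slide": [-0.005,-0.06,-0.05],"angular": [0,0,8],"jaw": -1},{"slide": [-0.01,-0.1,-0.05],"angular": [0,0,12],"jaw": -1},{"slide": [-0.015,-0.145,-0.05],"angular": [0,0,16],"jaw": -1},{"slide": [-0.02,-0.19,-0.04],"angular": [0,0,20],"jaw": -1},{"slide": [-0.025,-0.235,-0.02],"angular": [0,0,25],"jaw": -1},{"slide": [-0.03,-0.28,0.0],"angular": [0,0,30],"jaw": -1},{"slide": [-0.034,-0.32,0.02],"angular": [0,0,35],"jaw": -1},{"slide": [-0.034,-0.354,0.05],"angular": [0,0,39.7],"jaw": -1},{"slide": [-0.034,-0.354,0.05],"angular": [0,0,39.7],"jaw": -1},{"slide": [-0.034,-0.354,0.05],"angular": [0,0,39.7],"jaw": -1}]}}

```text
time: 8.9
eef_pos: [0.5103, -0.307, 0.0944]
tcp_rot: [[-0.529, 0.849, -0.001], [0.849, 0.529, 0.001], [0.001, -0.0, -1.0]]
wrist_force: [0.3, -0.6, -0.2]
width: 1.004
```

```bash
python3 - <<'E'
from h import *
st(); c=wcam(); np.savez("w6.npz",**c)
u,v=wproj(c,[[.4687,-.239,.03]])[0];print(u,v)
x0,y0=int(u)-45,int(v)-55;print(x0,y0)
crop(c["image"],x0,y0,90,80,8,"w6.png"); cv2.imwrite("pics/w6f.png",c["image"])
E
```

```text
t 8.90 pos [ 0.5103 -0.307   0.0944] yaw 121.93 z [-9.e-04  9.e-04 -1.e+00] F [ 0.27 -0.64 -0.18] M [-0.034  0.023 -0.037] w 1.0036 j [-37.4  33.9 100.3   0.   45.9 -69.3]
319.41914990707204 112.06699518228837
274 57
```

View pics/w6.png

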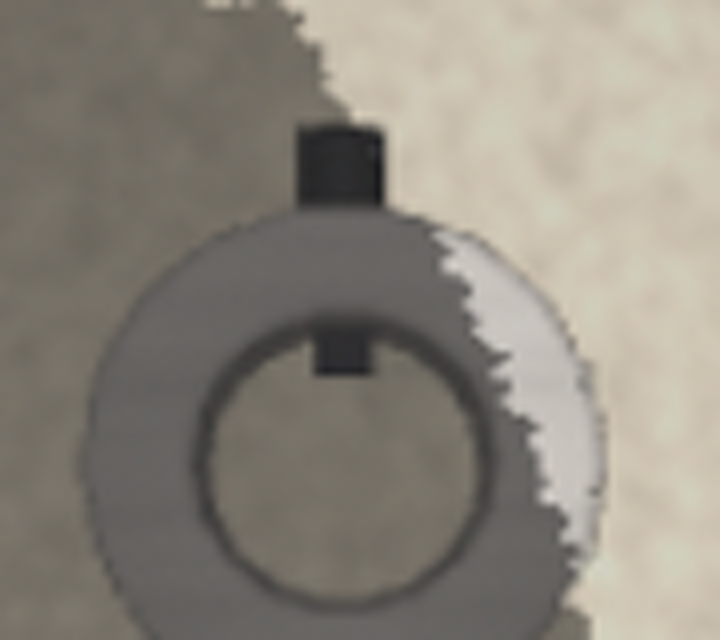

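View pics/w6f.png

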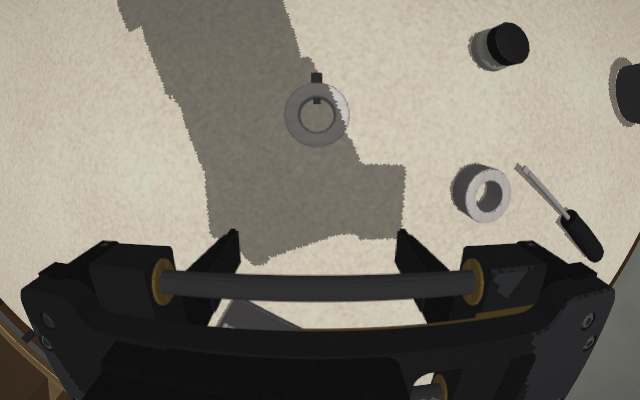

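```bash
python3 - <<'E'
from h import *
c=dict(np.load("w6.npz")); q=wplane(c,317.0,114.5,.03)
T=c["T"]@np.linalg.inv(c["mount"]); print(q,'tool',T[:3,:3].T@(q-T[:3,3]))
h=wplane(c,274+340.5/8,57+125/8,.0165);print('head end',h,np.degrees(np.arctan2(*(h-q)[[1,0]])),np.linalg.norm((h-q)[:2]))
w=dict(np.load("w5.npz"))
E
```

```text
[ 0.46814371 -0.24151303  0.03      ] tool [ 0.07782111 -0.0010715   0.06444533]
head end [ 0.44980897 -0.21279973  0.0165    ] 122.5600636917406 0.034067823873177895
```

>>> {"op": "arm_command", "data": {"targets": [{"slide": [0.04,0,0],"angular": [0,0,-0.6],"jaw": -1},{"slide": [0.078,0,0.02],"angular": [0,0,-0.6],"jaw": -1},{"slide": [0.078,0,0.05],"angular": [0,0,-0.6],"jaw": -0.6},{"slide": [0.078,0,0.075],"angular": [0,0,-0.6],"jaw": -0.3},{"slide": [0.078,0,0.085],"angular": [0,0,-0.6],"jaw": -0.3},{"slide": [0.078,0,0.085],"angular": [0,0,-0.6],"jaw": -0.3},{"slide": [0.078,0,0.085],"angular": [0,0,-0.6],"jaw": -0.3},{"slide": [0.078,0,0.085],"angular": [0,0,-0.6],"jaw": -0.3}], "grip_force": 12}}

```text
time: 9.75
eef_pos: [0.4701, -0.241, 0.0108]
tcp_rot: [[-0.538, 0.843, 0.002], [0.843, 0.538, -0.001], [-0.002, 0.001, -1.0]]
wrist_force: [-0.3, 0.0, -0.1]
width: 0.656
```

```bash
python3 - <<'E'
from h import *
st(); c=wcam(); np.savez("w7.npz",**c)
print(wproj(c,[[.4681,-.2415,.03]]))
crop(c["image"],200,140,240,180,3,"w7.png")
E
```

```text
t 9.75 pos [ 0.4701 -0.241   0.0108] yaw 122.58 z [ 0.0017 -0.001  -1.    ] F [-0.27  0.03 -0.11] M [-0.051  0.011  0.026] w 0.6564 j [-34.3  37.6 112.8   0.   29.5 -66.9]
[[315.08989833 259.88741002]]
```

View pics/w7.png

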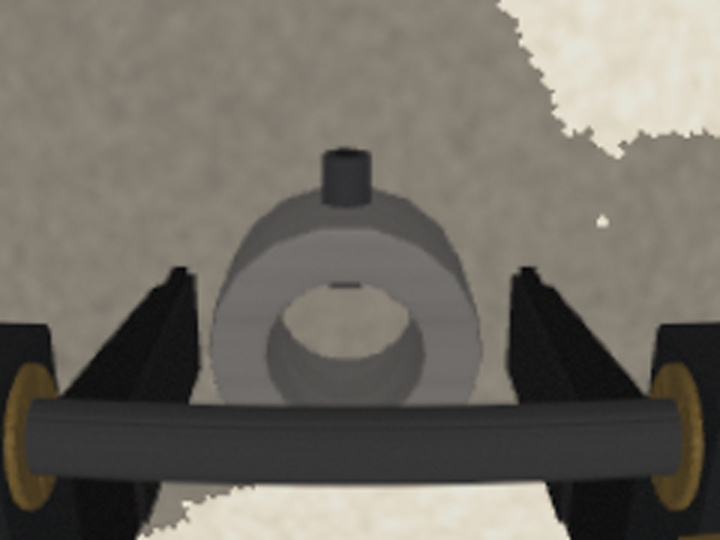

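>>> {"op": "arm_command", "data": {"targets": [{"slide": [0,-0.0012,0.003],"angular": [0,0,0],"jaw": -0.3},{"slide": [0,-0.0012,0.006],"angular": [0,0,0],"jaw": -0.3},{"slide": [0,-0.0012,0.006],"angular": [0,0,0],"jaw": -0.2},{"slide": [0,-0.0012,0.006],"angular": [0,0,0],"jaw": -0.1},{"slide": [0,-0.0012,0.006],"angular": [0,0,0],"jaw": -0.05},{"slide": [0,-0.0012,0.006],"angular": [0,0,0],"jaw": 0},{"slide": [0,-0.0012,0.006],"angular": [0,0,0],"jaw": 0.05},{"slide": [0,-0.0012,0.006],"angular": [0,0,0],"jaw": 0.05}], "grip_force": 20}}

```text
time: 10.6
eef_pos: [0.4685, -0.2415, 0.0036]
tcp_rot: [[-0.538, 0.843, 0.0], [0.843, 0.538, 0.0], [-0.0, 0.0, -1.0]]
wrist_force: [0.3, 1.0, -0.4]
width: 0.514
```

```bash
python3 - <<'E'
from h import *
st(); c=wcam(); np.savez("w8.npz",**c)
crop(c["image"],200,140,240,180,3,"w8.png")
E
```

```text
t 10.60 pos [ 0.4685 -0.2415  0.0036] yaw 122.56 z [ 1.e-04  0.e+00 -1.e+00] F [ 0.28  1.02 -0.37] M [-0.018  0.019  0.018] w 0.5135 j [-34.5  38.3 113.1   0.   28.6 -67. ]
```

View pics/w8.png

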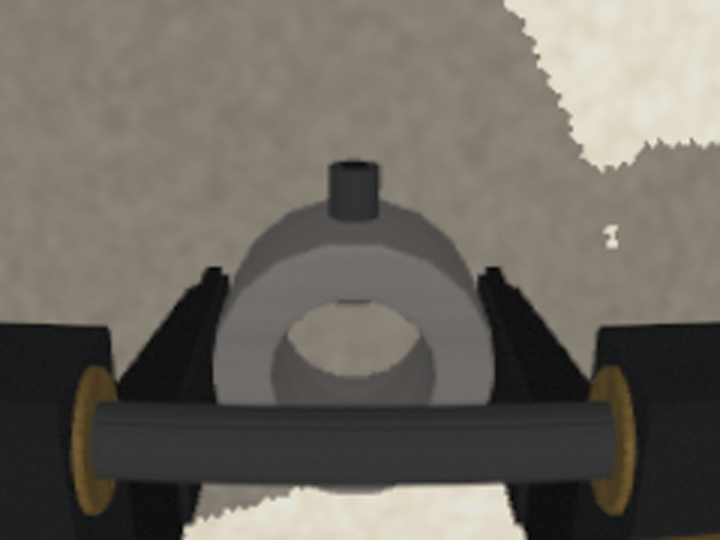

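>>> {"op": "arm_command", "data": {"targets": [{"slide": [0,0,0],"angular": [0,0,0],"jaw": 0.15},{"slide": [0,0,0],"angular": [0,0,0],"jaw": 0.15},{"slide": [0,0,-0.005],"angular": [0,0,0],"jaw": 0.15},{"slide": [0,0,-0.015],"angular": [0,0,0],"jaw": 0.15},{"slide": [0,0,-0.03],"angular": [0,0,0],"jaw": 0.15},{"slide": [0,0,-0.03],"angular": [0,0,0],"jaw": 0.15},{"slide": [0,0,-0.03],"angular": [0,0,0],"jaw": 0.15}], "grip_force": 25}}

```text
time: 11.35
eef_pos: [0.4686, -0.2416, 0.034]
tcp_rot: [[-0.538, 0.843, 0.001], [0.843, 0.538, -0.001], [-0.001, 0.0, -1.0]]
wrist_force: [0.0, 0.4, -1.7]
width: 0.514
```

```bash
python3 - <<'E'
from h import *
s=st(); c=wcam(); np.savez("w9.npz",**c)
im=c["image"]
M=s["tcp_rot"];p=s["eef_pos"]
T=lambda x,y,z:p+M@np.array([x,y,z])
# predicted collar if centred & underside 4mm below TCP (tool z +.004)
th=np.linspace(0,2*np.pi,40)
for r,z in [(.025,-.026),(.014,-.026)]:
    uv=wproj(c,[T(r*np.cos(t),r*np.sin(t),z) for t in th])
    cv2.polylines(im,[np.round(uv*8).astype(int)],True,(0,255,0),1,shift=3)
cv2.polylines(im,[np.round(wproj(c,[T(.034,-.0045,-.011),T(.034,.0045,-.011)])*8).astype(int)],False,(0,0,255),1,shift=3)
crop(im,240,160,160,120,5,"w9.png")
step((.5146,.067,.2),71.75)
E
```

```text
t 11.35 pos [ 0.4686 -0.2416  0.034 ] yaw 122.56 z [ 9.e-04 -5.e-04 -1.e+00] F [ 0.04  0.36 -1.66] M [-0.058  0.005 -0.001] w 0.5138 j [-34.5  35.3 112.3   0.   32.4 -67. ]
t 11.4 slide [ 0.2351  0.205  -0.1664] ang [1.000e-02 0.000e+00 5.081e+01]
```

View pics/w9.png

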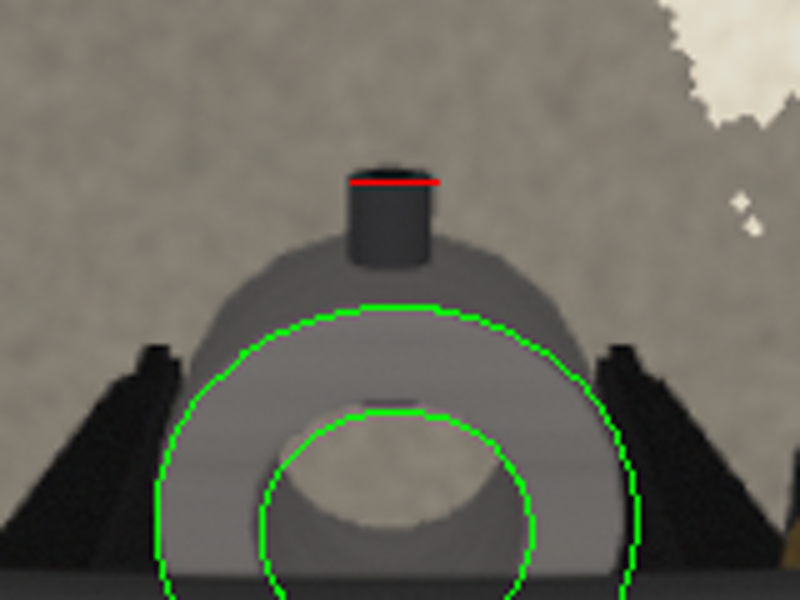

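>>> {"op": "arm_command", "data": {"targets": [{"slide": [0,0,-0.04],"angular": [0,0,0],"jaw": 0.15},{"slide": [0,0,-0.08],"angular": [0,0,0],"jaw": 0.15},{"slide": [0.01,0.01,-0.116],"angular": [0,0,5],"jaw": 0.15},{"slide": [0.04,0.03,-0.126],"angular": [0,0,11],"jaw": 0.15},{"slide": [0.07,0.055,-0.126],"angular": [0,0,18],"jaw": 0.15},{"slide": [0.1,0.078,-0.126],"angular": [0,0,25],"jaw": 0.15},{"slide": [0.13,0.1,-0.126],"angular": [0,0,32],"jaw": 0.15},{"slide": [0.155,0.12,-0.126],"angular": [0,0,39],"jaw": 0.15},{"slide": [0.175,0.135,-0.121],"angular": [0,0,46],"jaw": 0.15},{"slide": [0.185,0.143,-0.116],"angular": [0,0,50.8],"jaw": 0.15},{"slide": [0.185,0.143,-0.116],"angular": [0,0,50.8],"jaw": 0.15},{"slide": [0.185,0.143,-0.116],"angular": [0,0,50.8],"jaw": 0.15}]}}

```text
time: 12.6
eef_pos: [0.4892, -0.0087, 0.1493]
tcp_rot: [[0.31, 0.951, -0.001], [0.951, -0.31, 0.0], [-0.0, -0.001, -1.0]]
wrist_force: [-0.4, -1.1, -1.3]
width: 0.513
```

```bash
python3 - <<'E'
from h import *
s=st(); c=wcam(); np.savez("w10.npz",**c)
im=np.clip(c["image"].astype(float)*1.5,0,255).astype(np.uint8)
print(wproj(c,[[.5146,.067,.117]]))
crop(im,220,50,200,150,4,"w10.png");crop(im,290,80,60,60,10,"w10z.png");crop(c["image"],240,160,160,120,5,"w10c.png")
E
```

```text
t 12.60 pos [ 0.4892 -0.0087  0.1493] yaw 71.93 z [-9.e-04  1.e-04 -1.e+00] F [-0.43 -1.06 -1.35] M [-0.071  0.061 -0.015] w 0.5130 j [ -8.8  22.2 112.2  -0.   45.6   9.3]
[[318.53227495 109.75818715]]
```

View pics/w10.png

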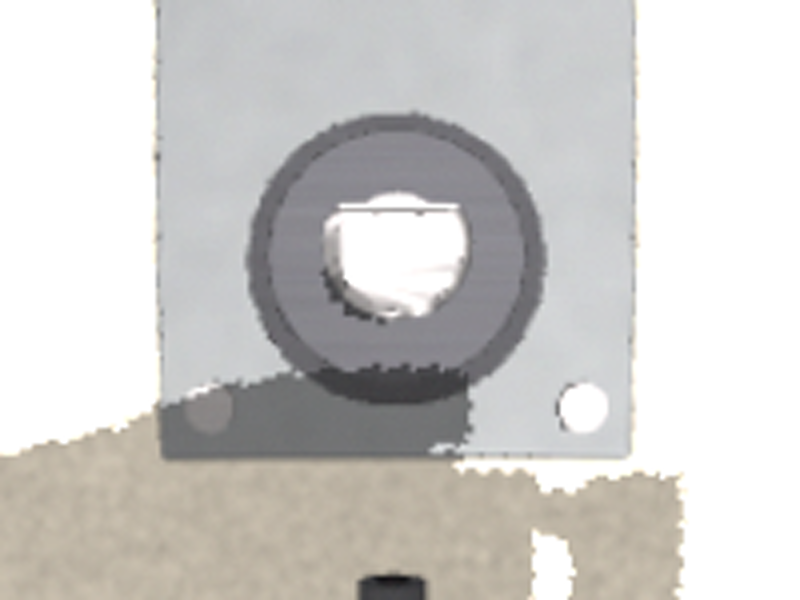

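View pics/w10z.png

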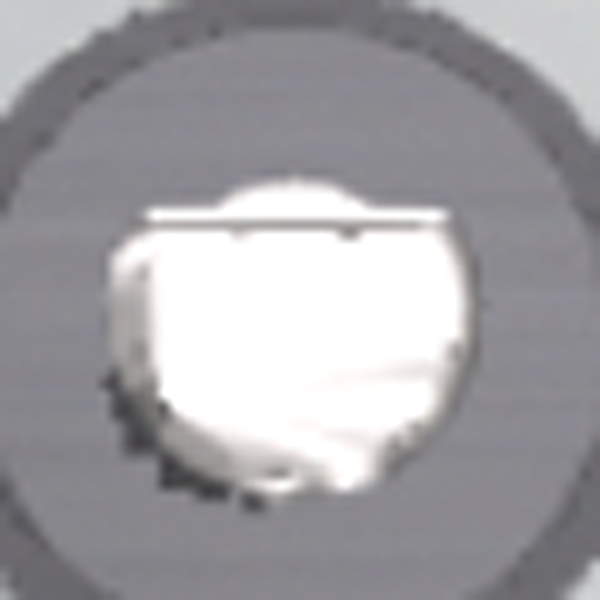

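View pics/w10c.png

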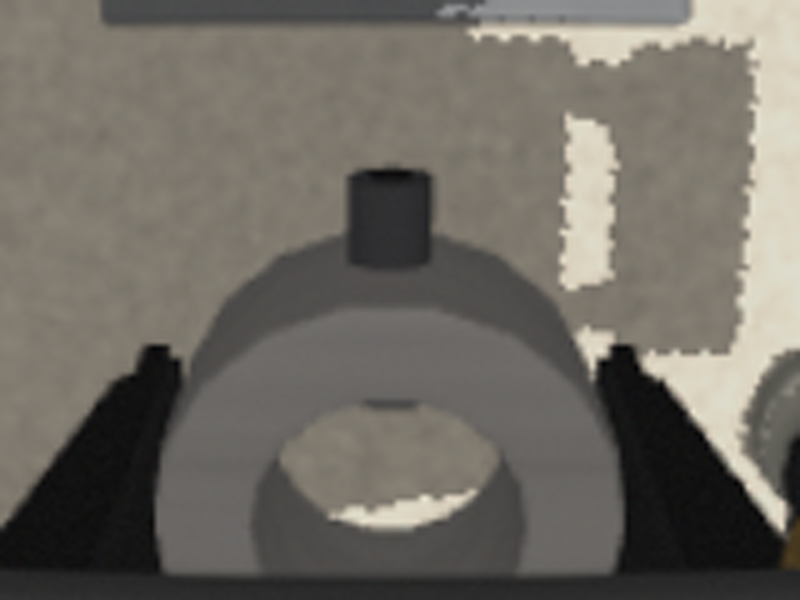

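```bash
python3 - <<'E'
from h import *
from scipy.optimize import least_squares
c=dict(np.load("w10.npz")); c["T"]=c["mount"]  # tool frame
# collar: unknown x,y,zt (tool z of top face; negative up)
th=np.linspace(0,2*np.pi,721)
def pred(p):
    x,y,z=p
    o=wproj(c,np.c_[x+.025*np.cos(th),y+.025*np.sin(th),0*th+z])
    b=wproj(c,np.c_[x+.014*np.cos(th),y+.014*np.sin(th),0*th+z])
    h=wproj(c,[[x+.034,y-.0045,z+.015],[x+.034,y+.0045,z+.015],[x+.034,y,z+.0105]])
    return np.array([o[:,1].min(),o[:,0].min(),o[:,0].max(),b[:,1].min(),b[:,0].min(),b[:,0].max(),h[0,0],h[1,0],h[2,1]])
obs=np.array([160+306/5,240+155/5,240+626/5,160+400/5,240+252/5,240+526/5,240+347/5,240+433/5,160+167/5])
r=least_squares(lambda p:pred(p)-obs,[0,0,-.026]); print('collar',r.x,np.round(r.fun,2))
# shaft at z: .117 world; TCP z from readings .1493
for p in [(319.2,110.8),(319.1,110.5)]:
    o,d=wray(c,*p); print('shaft',o+d*((.1495-.117)-o[2])/d[2])
E
```

```text
collar [ 0.00030904  0.00023705 -0.02512984] [-2.23 -1.05  0.78 -0.2   0.57 -0.22  0.05 -0.13  2.57]
shaft [0.07914338 0.00108804 0.0325    ]
shaft [0.07933905 0.00102375 0.0325    ]
```

```bash
python3 - <<'E'
from h import *
from scipy.optimize import least_squares
c=dict(np.load("w10.npz")); c["T"]=c["mount"]
th=np.linspace(0,2*np.pi,721)
def pred(p):
    x,y,z,t=p
    pts=[np.c_[.025*np.cos(th),.025*np.sin(th),0*th-.015],np.c_[.014*np.cos(th),.014*np.sin(th),0*th-.015],np.array([[.034,-.0045,0],[.034,.0045,0],[.034,0,.0045]])]
    ct,s_=np.cos(t),np.sin(t)
    o,b,h=[wproj(c,np.c_[ct*q[:,0]+s_*q[:,2]+x,q[:,1]+y,-s_*q[:,0]+ct*q[:,2]+z]) for q in pts]
    return np.array([o[:,1].min(),o[:,0].min(),o[:,0].max(),b[:,1].min(),b[:,0].min(),b[:,0].max(),h[0,0],h[1,0],h[2,1]])
obs=np.array([160+306/5,240+155/5,240+626/5,160+400/5,240+252/5,240+526/5,240+347/5,240+433/5,160+167/5])
r=least_squares(lambda p:np.r_[pred(p)-obs,p[3]*0],[0,0,-.011,0]); print('collar',r.x,np.round(r.fun,2))
r=least_squares(lambda p:np.r_[pred([*p,0])-obs],[0,0,-.011]); print('level collar',r.x,np.round(r.fun,2))
E
```

```text
collar [-0.00081507  0.0002401  -0.00811216  0.01396977] [-0.72 -0.37  0.1   0.89  0.96 -0.62  0.14 -0.22 -0.16  0.  ]
level collar [-0.00096278  0.00023996 -0.00836933] [-0.9  -0.44  0.17  0.82  0.92 -0.57  0.16 -0.23  0.12]
```

>>> {"op": "arm_command", "data": {"targets": [{"slide": [0.03,0.0005,0],"angular": [0,0,0.1],"jaw": 0.15},{"slide": [0.06,0.0008,0],"angular": [0,0,0.1],"jaw": 0.15},{"slide": [0.08,0.0008,0],"angular": [0,0,0.1],"jaw": 0.15},{"slide": [0.08,0.0008,0],"angular": [0,0,0.1],"jaw": 0.15},{"slide": [0.08,0.0008,0.01],"angular": [0,0,0.1],"jaw": 0.15},{"slide": [0.08,0.0008,0.016],"angular": [0,0,0.1],"jaw": 0.15},{"slide": [0.08,0.0008,0.016],"angular": [0,0,0.1],"jaw": 0.15},{"slide": [0.08,0.0008,0.016],"angular": [0,0,0.1],"jaw": 0.15}]}}

```text
time: 13.45
eef_pos: [0.5151, 0.0664, 0.1334]
tcp_rot: [[0.316, 0.949, -0.001], [0.949, -0.316, 0.0], [-0.0, -0.001, -1.0]]
wrist_force: [1.1, -0.1, -1.3]
width: 0.513
```

```bash
python3 - <<'E'
from h import *
s=st(); c=wcam(); np.savez("w11.npz",**c)
crop(c["image"],220,150,200,140,4,"w11.png")
b=camera("side");a=camera("scene")
crop(b["image"],270,160,80,80,7,"d11.png");crop(a["image"],290,140,90,90,6,"s11.png")
E
```

```text
t 13.45 pos [0.5151 0.0664 0.1334] yaw 71.61 z [-7.e-04  1.e-04 -1.e+00] F [ 1.13 -0.06 -1.27] M [-0.037  0.09  -0.011] w 0.5135 j [1.000e-01 2.570e+01 1.092e+02 0.000e+00 4.520e+01 1.840e+01]
```

View pics/w11.png

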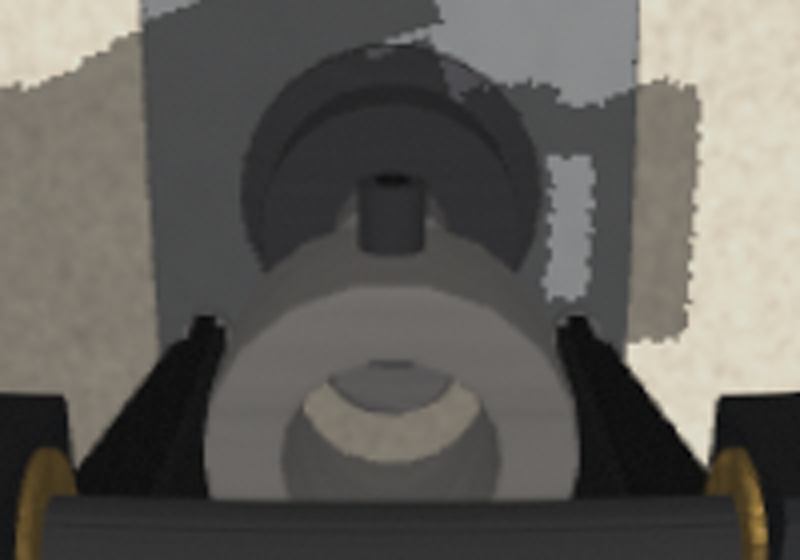

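View pics/d11.png

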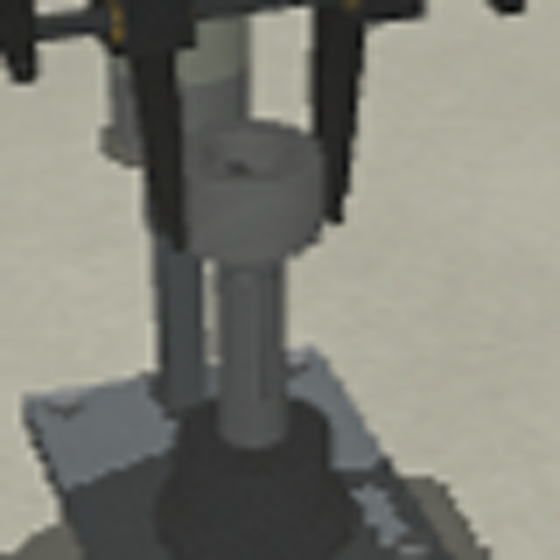

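Collar sits above the shaft, centred left to right in the wrist view (crop x≈391 for both). Lowering gently.

>>> {"op": "arm_command", "data": {"targets": [{"slide": [0,0,0.005],"angular": [0,0,0],"jaw": 0.15},{"slide": [0,0,0.009],"angular": [0,0,0],"jaw": 0.15},{"slide": [0,0,0.013],"angular": [0,0,0],"jaw": 0.15},{"slide": [0,0,0.017],"angular": [0,0,0],"jaw": 0.15},{"slide": [0,0,0.017],"angular": [0,0,0],"jaw": 0.15}]}}

```text
time: 14.1
eef_pos: [0.5149, 0.0672, 0.116]
tcp_rot: [[0.315, 0.949, -0.001], [0.949, -0.315, 0.0], [-0.0, -0.001, -1.0]]
wrist_force: [0.2, 0.5, -0.8]
width: 0.512
```

```bash
python3 - <<'E'
from h import *
s=st(); c=wcam(); crop(c["image"],220,150,200,140,4,"w12.png")
E
```

```text
t 14.10 pos [0.5149 0.0672 0.116 ] yaw 71.66 z [-1.e-03  1.e-04 -1.e+00] F [ 0.24  0.46 -0.8 ] M [-0.103  0.074 -0.006] w 0.5124 j [1.000e-01 2.720e+01 1.101e+02 0.000e+00 4.280e+01 1.850e+01]
```

View pics/w12.png

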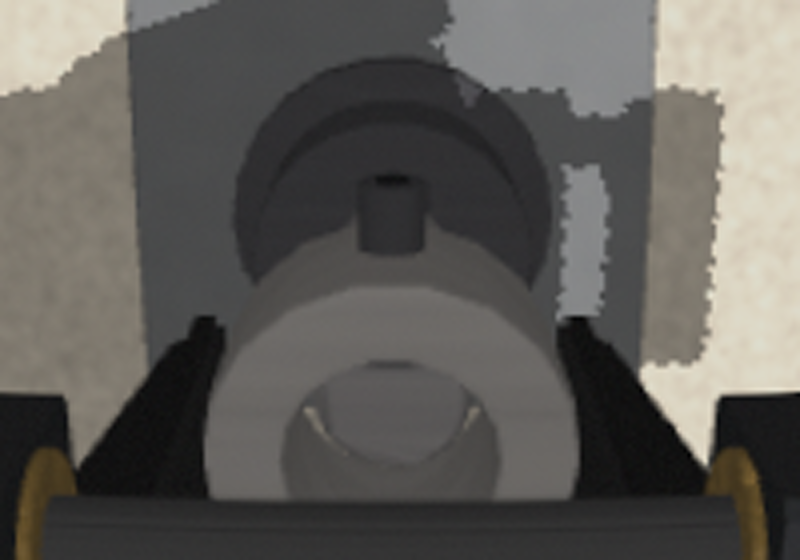

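>>> {"op": "arm_command", "data": {"targets": [{"slide": [0,0,0.003],"angular": [0,0,0],"jaw": 0.15},{"slide": [0,0,0.006],"angular": [0,0,0],"jaw": 0.15},{"slide": [0,0,0.009],"angular": [0,0,0],"jaw": 0.15},{"slide": [0,0,0.012],"angular": [0,0,0],"jaw": 0.15},{"slide": [0,0,0.015],"angular": [0,0,0],"jaw": 0.15},{"slide": [0,0,0.015],"angular": [0,0,0],"jaw": 0.15}]}}

```text
time: 14.75
eef_pos: [0.515, 0.0672, 0.1012]
tcp_rot: [[0.315, 0.949, -0.001], [0.949, -0.315, 0.0], [-0.0, -0.001, -1.0]]
wrist_force: [0.2, -0.1, -1.0]
width: 0.518
```

```bash
python3 - <<'E'
from h import *
s=st(); c=wcam(); crop(c["image"],220,150,200,140,4,"w13.png")
E
```

```text
t 14.75 pos [0.515  0.0672 0.1012] yaw 71.66 z [-7.e-04  1.e-04 -1.e+00] F [ 0.24 -0.14 -1.02] M [-0.138  0.059 -0.041] w 0.5176 j [1.000e-01 2.850e+01 1.108e+02 0.000e+00 4.080e+01 1.850e+01]
```

View pics/w13.png

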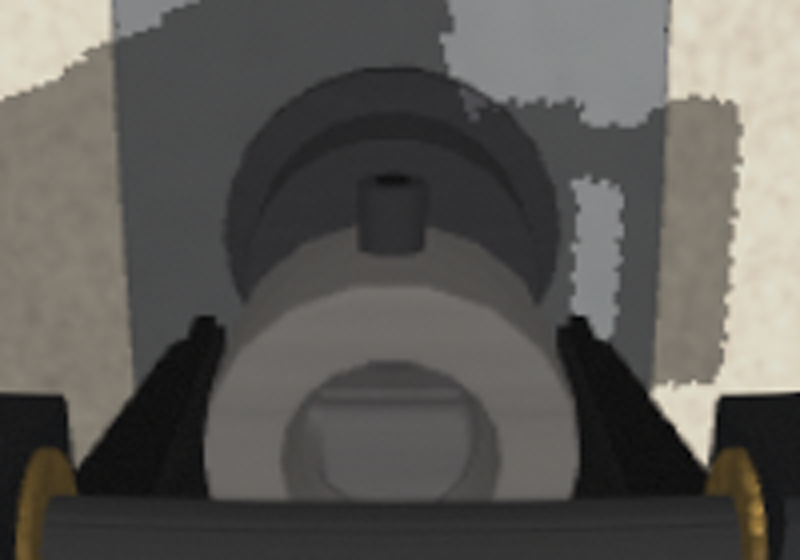

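>>> {"op": "arm_command", "data": {"targets": [{"slide": [0,0,0.004],"angular": [0,0,0],"jaw": 0.15},{"slide": [0,0,0.009],"angular": [0,0,0],"jaw": 0.15},{"slide": [0,0,0.014],"angular": [0,0,0],"jaw": 0.15},{"slide": [0,0,0.019],"angular": [0,0,0],"jaw": 0.15},{"slide": [0,0,0.022],"angular": [0,0,0],"jaw": 0.15},{"slide": [0,0,0.022],"angular": [0,0,0],"jaw": 0.15},{"slide": [0,0,0.022],"angular": [0,0,0],"jaw": 0.15}]}}

```text
time: 15.5
eef_pos: [0.5152, 0.0671, 0.0796]
tcp_rot: [[0.315, 0.949, -0.0], [0.949, -0.315, 0.0], [0.0, -0.0, -1.0]]
wrist_force: [-0.1, -0.7, -1.2]
width: 0.512
```

```bash
python3 - <<'E'
from h import *
s=st(); c=wcam(); np.savez("w14.npz",**c); crop(c["image"],220,130,200,140,4,"w14.png")
b=camera("side");a=camera("scene")
print(st()["eef_pos"])
crop(b["image"],270,170,80,80,8,"d14.png");crop(a["image"],300,150,80,80,8,"s14.png")
E
```

```text
t 15.50 pos [0.5152 0.0671 0.0796] yaw 71.66 z [-0.e+00  1.e-04 -1.e+00] F [-0.12 -0.68 -1.17] M [-0.111  0.081  0.014] w 0.5117 j [1.000e-01 3.050e+01 1.117e+02 0.000e+00 3.780e+01 1.850e+01]
t 15.65 pos [0.5153 0.0672 0.0798] yaw 71.66 z [ 4.e-04  1.e-04 -1.e+00] F [ 0.14 -0.93 -1.52] M [-0.095  0.066 -0.03 ] w 0.5117 j [1.000e-01 3.040e+01 1.117e+02 0.000e+00 3.780e+01 1.850e+01]
[0.51532149 0.06715726 0.07980778]
```

View pics/w14.png

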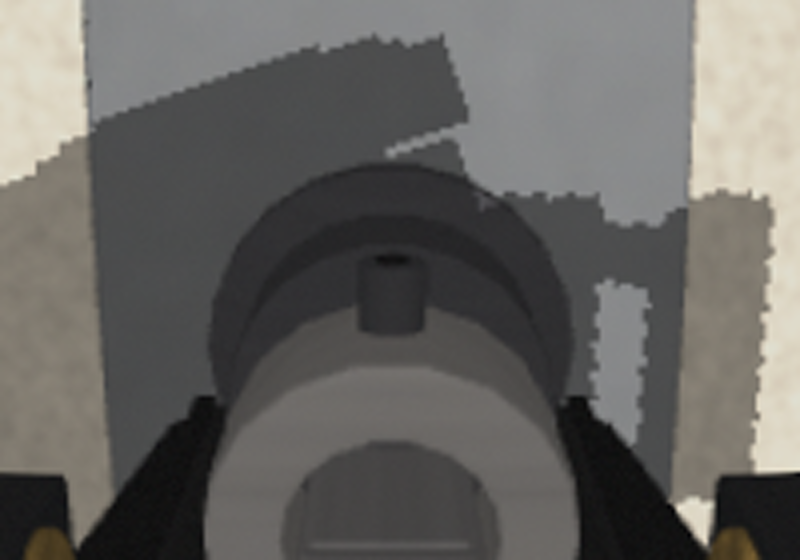

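View pics/d14.png

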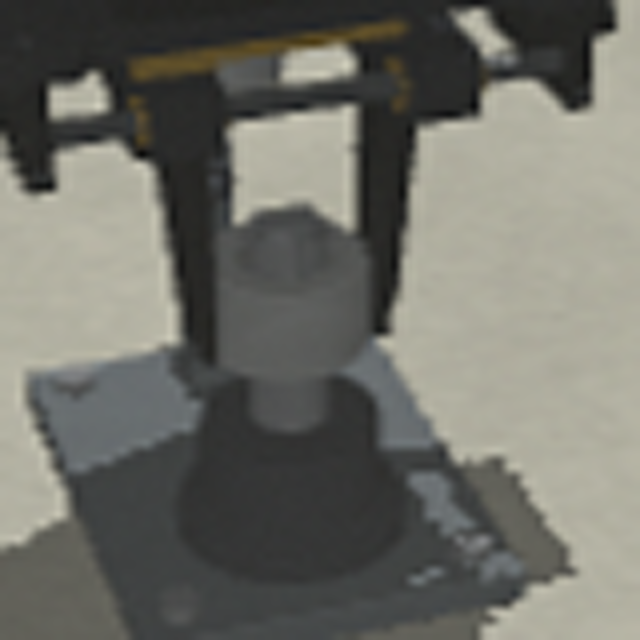

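View pics/s14.png

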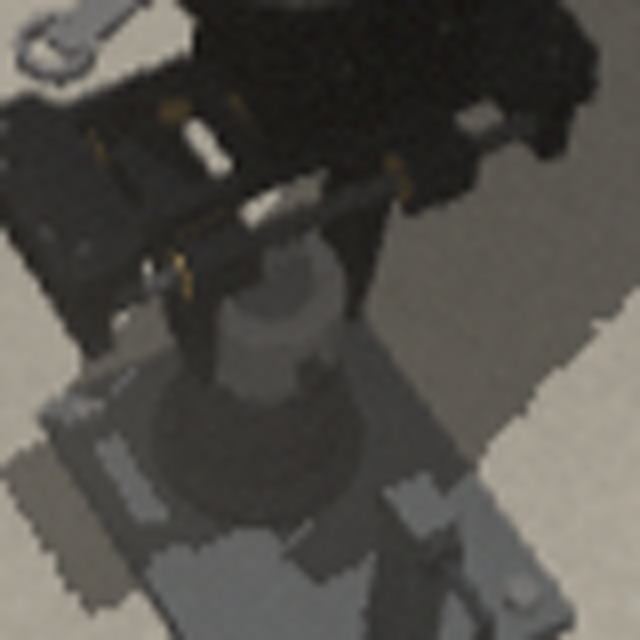

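```bash
python3 - <<'E'
from h import *
c=dict(np.load("w14.npz")); c["T"]=c["mount"]
for x in (-.002,-.0009,0,.001):
    print(x,'bore front',wproj(c,[[-.0009+.014,0,-.0234]])[0,1],'flat@.117',wproj(c,[[x+.007,0,-.0130]])[0,1],'top edge flat-side r4 @.12',wproj(c,[[x+.004,0,-.016],[x+.007,0,-.016]])[:,1])
print('w13 obs bore',150+361/4,'lines',150+385/4,150+392/4,150+404/4)
E
python3 - <<'E'
import cv2
im=cv2.imread("pics/w13.png")[330:520,250:540]
cv2.imwrite("pics/w13z.png",cv2.resize(im,None,fx=2.7,fy=2.7))
E
```

```text
-0.002 bore front 240.72441779471194 flat@.117 247.22498480077712 top edge flat-side r4 @.12 [254.46158686 249.42515141]
-0.0009 bore front 240.72441779471194 flat@.117 245.38444027779846 top edge flat-side r4 @.12 [252.62346859 247.56004493]
0 bore front 240.72441779471194 flat@.117 243.87158215131743 top edge flat-side r4 @.12 [251.11215712 246.02676284]
0.001 bore front 240.72441779471194 flat@.117 242.1833277254597 top edge flat-side r4 @.12 [249.42515141 244.31546883]
w13 obs bore 240.25 lines 246.25 248.0 251.0
```

View pics/w13z.png

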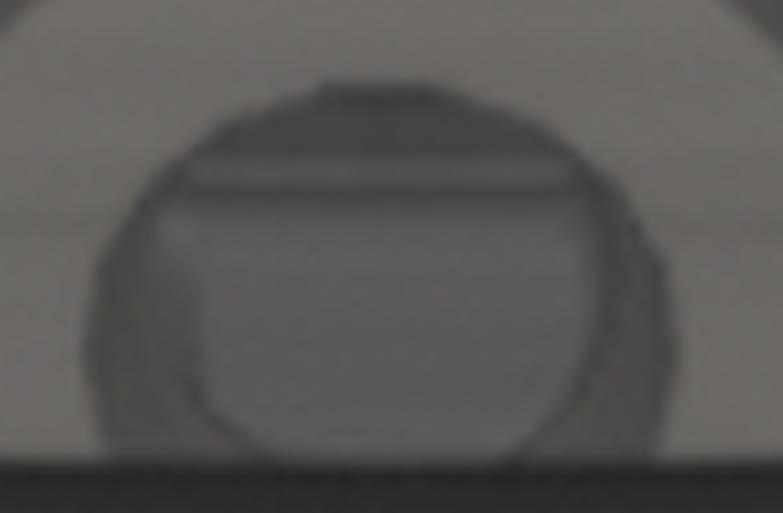

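>>> {"op": "arm_command", "data": {"targets": [{"slide": [-0.0004,-0.0002,0.0004],"angular": [0,0,0],"jaw": 0.15},{"slide": [-0.0004,-0.0002,0.0008],"angular": [0,0,0],"jaw": 0.15},{"slide": [-0.0004,-0.0002,0.0008],"angular": [0,0,0],"jaw": 0.15},{"slide": [-0.0004,-0.0002,0.0008],"angular": [0,0,0],"jaw": 0.15},{"slide": [-0.0004,-0.0002,0.0008],"angular": [0,0,0],"jaw": 0.15},{"slide": [-0.0004,-0.0002,0.0008],"angular": [0,0,0],"jaw": 0.15}]}}

```text
time: 16.25
eef_pos: [0.5149, 0.0669, 0.0788]
tcp_rot: [[0.315, 0.949, 0.0], [0.949, -0.315, 0.0], [0.0, 0.0, -1.0]]
wrist_force: [-0.6, -0.3, -1.7]
width: 0.51
```

```bash
python3 - <<'E'
from h import *
s=st(); c=wcam(); s=st()
b=camera("side");im=b["image"].copy();a=camera("scene")
# model overlay: collar at axis, underside .075; screw line to guide
ax=np.array([.5146,.067]);d=np.array([np.cos(np.radians(71.75)),np.sin(np.radians(71.75))])
th=np.linspace(0,2*np.pi,60)
for cam,nm,o in [(b,"d15",(275,175)),(a,"s15",(300,155))]:
    im=cv2.resize(cam["image"],None,fx=8,fy=8,interpolation=cv2.INTER_CUBIC)
    for z in (.075,.105):
        uv=proj(cam,np.c_[ax[0]+.025*np.cos(th),ax[1]+.025*np.sin(th),0*th+z])*8+4
        cv2.polylines(im,[uv.astype(int)],True,(0,255,0),1)
    P=[[*(ax+.034*d),.09],[*(ax+.078*d),.09]]
    cv2.polylines(im,[(proj(cam,P)*8+4).astype(int)],False,(0,0,255),1)
    cv2.imwrite(f"pics/{nm}.png",im[o[1]*8:o[1]*8+560,o[0]*8:o[0]*8+640])
E
```

```text
t 16.25 pos [0.5149 0.0669 0.0788] yaw 71.66 z [ 1.e-04  1.e-04 -1.e+00] F [-0.62 -0.34 -1.67] M [-0.06   0.094 -0.035] w 0.5098 j [1.000e-01 3.050e+01 1.118e+02 0.000e+00 3.770e+01 1.840e+01]
t 16.30 pos [0.5149 0.0668 0.0788] yaw 71.66 z [ 0.e+00  1.e-04 -1.e+00] F [ 0.5   0.11 -0.83] M [-0.079  0.017  0.035] w 0.5081 j [1.000e-01 3.050e+01 1.118e+02 0.000e+00 3.770e+01 1.840e+01]
```

View pics/d15.png

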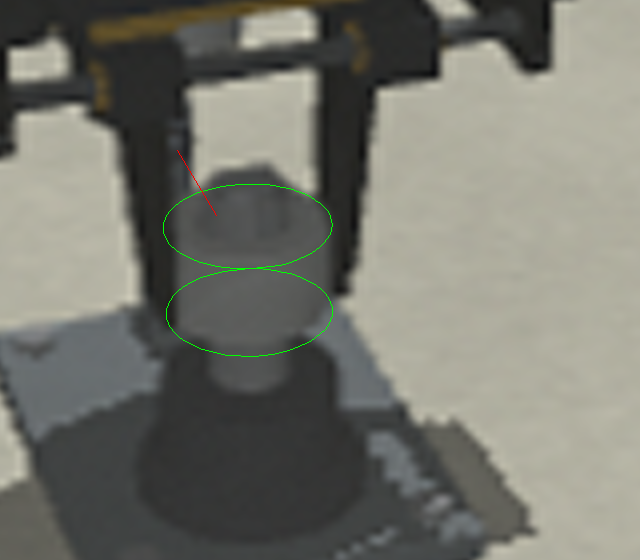

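View pics/s15.png

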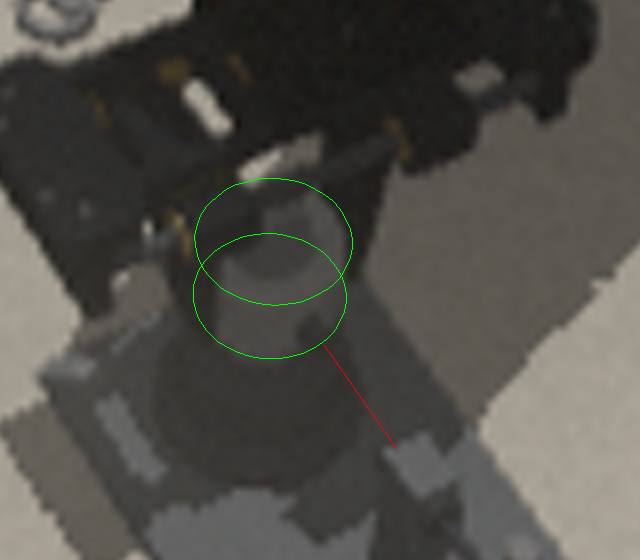

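```bash
python3 - <<'E'
from h import *
st(); print(arm.close_job())
E
```

```text
t 16.40 pos [0.5149 0.0669 0.0788] yaw 71.66 z [ 1.e-04  1.e-04 -1.e+00] F [-0.3   0.44 -1.77] M [-0.057  0.095 -0.018] w 0.5107 j [1.000e-01 3.050e+01 1.118e+02 0.000e+00 3.770e+01 1.840e+01]
the job is handed in; nothing more can be done
None
```

I pinched the shaft across its flat and turned it about 49° until the flat faced the guide. I then picked up the collar, lowered it over the shaft with its screw on the flat, and handed the job in at 16.4 s with the gripper holding it.

**Last checks**
- **Screw direction:** 71.7°, against about 71.75° measured for the guide. In the close wrist-camera views the flat faces the screw.
- **Height:** the screw is at about 90 mm by the arm's pose. The collar is level by the tool pose, and it did not slip in the grip when lifted.
- **Force:** the sideways force is under 1 N, so the collar is not pressing on the shaft. The only load is about 1.7 N down, roughly the collar's weight.
- **Other objects:** I touched nothing else, though I did not take a last picture of everything to confirm it.

**Checks that disagreed**
- **Wrist camera:** the first shaft measurements by camera were about 1 mm off the pinch, sideways. The camera also put the collar about 2.6 mm lower in the grip than the arm's pose does. I trusted the pinch and the pose.
- **Position towards the guide:** estimates differed by up to about 1 mm against 2 mm of clearance, so I split the difference.
- **Gripper opening:** it read about 48.5 mm on the 50 mm collar, and I did not resolve why.
- **Side camera:** the outline drawn on the side picture is about 1 pixel off the collar, within its calibration.

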